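# Lock the flow cell into the beam of the particle sizer

### The job

Put the analyser's flow cell into the laser beam and lock it there: with the fingertips, push the black knob along the L-shaped slot as far as it goes, then push it sideways to the end of the notch, and take the hand away. The knob is only pushed, never taken between the fingers, pulled up or forced; do not touch the glass cell, and leave everything else where it stands.

Things in the scene. Friction and masses are not known exactly. Their poses are not given: they have to be found in the camera images.
- analyser: Laser particle sizer, fixed to the bench. Origin on the bench, mid cell bay; x away from the robot, y left, z up; yaw within 13 deg. In its frame, mm: bay deck x -150..150, y -145..235, height 58; main housing x -172..192, y -505..-145, height 260; lens barrel at x 25, height 112, out to y -116; receiver head on the deck, x -40..90, y 155..230, height 148.
- gate: Bare steel sheet 6 mm thick over the deck, with an L-shaped slot right through. Same frame and origin as the analyser, mm: top face at height 82, x -85..60, y 0..106. Pin positions: long leg (11 wide) along x from -40 to 25 at y 55; at its far end it turns right into the notch (14 wide), from y 55 to 30 at x 21..26. Pin 8 mm thick.
- knob (a point): Centre (half-way up) of the locking pin's knob: upright black plastic cylinder, diameter 24, 26 mm high (88 to 114 mm above the bench), on the steel pin that comes up through the slot. Axes as the analyser's. Moves with the carriage along x and on its cross-slide along y.
- gate_corner (a point): Where the knob's centre is with the pin at the slot's corner (end of the long leg, carriage fully in). Fixed to the analyser: x 25, y 55, height 101 mm; axes as the analyser's.
- notch_end (a point): Where the knob's centre is with the pin at the end of the notch (locked). Fixed to the analyser: x 25, y 30, height 101 mm; axes as the analyser's.
- cell_top (a point): Middle of the top of the flow cell, 150 mm above the bench: upright steel frame 60 (x) by 24 (y) by 80 mm high with a glass window, two hose stubs 10 mm higher on top. Stands on the carriage, level in x with the knob, 115 mm right (-y) of the long leg; travels with the carriage. Not to be touched. Axes as the analyser's.
- carriage (a joint): Travel of the cell carriage along the analyser's +x, m: 0 = out, towards the robot; 0.065 = in the beam, pin at the slot's corner (hard stop at 0.0665). Moved by pushing the knob, about 3 N; stays where it is left. Starts between 0 and 0.022.
- cross_slide (a joint): Travel of the locking pin across the carriage, towards the analyser's -y (right), m: 0 = in the long leg, 0.025 = at the notch's end (hard stop at 0.0265). Moved by pushing the knob, about 3 N; stays where it is left. The slot lets it move only with the carriage in.
- locking_pin (a joint): How far the locking pin is pulled up out of the slot, m: 0 = down, as it must stay. A light spring (about 4 N) holds it down.
- beaker: Bystander: glass beaker 66 across, 85 high (mm); origin at its underside. To be left alone.
- powder_jar: Bystander: white jar 60 across, 75 high (mm); origin at its underside. To be left alone.
- wash_bottle: Bystander: white bottle 68 across, 170 high (mm); origin at its underside. To be left alone.
- spatula: Bystander: slim steel spatula 140 long, lying flat (origin at its middle) (mm); origin at its underside. To be left alone.
- mouse: Bystander: black computer mouse, 100 by 60, 34 high (mm); origin at its underside. To be left alone.
- vial_tall: Bystander: capped glass vial 26 across, 60 high, standing on the bay deck in front of the gate or behind it (mm); origin at its underside. To be left alone.
- vial_short: Bystander: capped glass vial 30 across, 45 high, standing on the bay deck in front of the gate or behind it (mm); origin at its underside. To be left alone.

How it is judged:
By the outcome, as a careful person would: the job done as asked, in the order asked, and still so for the second after the job is handed in, with the robot touching nothing.
It also fails if it takes over 51 s, if anything falls off the work surface, if the arm or the gripper's body presses on something with over 40 N, if the wrist force passes 120 N, or if a joint passes its speed limit or range.

### The arm

A 6-joint arm with a two-finger parallel gripper is mounted at the origin on the work surface. World frame = base frame: x ahead of the robot, y to its left, z up, the work surface at z = 0. Lengths are in m, angles in degrees, forces in N, time in s.
With the tool pointing down it reaches from about 0.4 to 0.825 m from the base axis. Payload 7 kg.
Tool frame: the origin (TCP) lies at the very end of the fingers, on their centre line; the grasp point (between the pads) lies hold_point_z behind it (hold_point_z is the distance from the TCP to the grasp point, in m); z points along the fingers, y is the direction in which the jaws open and shut (so a half turn about z gives the same grasp; the last joint's range is limited). The gripper opens to 88 mm and grips with 3 to 60 N. Pads are 19 mm wide; open, the fingers measure 130 mm over their backs; the gripper's body (78 mm by 193 mm) begins 47 mm behind the grasp point.
Start: joints at [83.428, 20.546, 0.682, 0, -70.136, -16.507], TCP at [0.265, 0.621, 0.227] pointing down, gripper open.
Joint ranges: [-176.03, 176.03], [-82.01, 121.73], [-58.28, 71.71], [-173.87, 95.51], [-174.79, -0.11], [-173.66, 173.66]. Speed limits (degrees/s): [136.94, 136.94, 172.46, 180, 180, 180].

### API

Orientations are given as [roll, pitch, yaw] about the fixed x, y, z axes, in that order (R = Rz(yaw) Ry(pitch) Rx(roll)).
In Python, from plant import get_obs, snapshot, close_job, hold_point_z gives the robot as it stands. The module is installed in compiled form; this text tells all that it offers.
- The arm moves only by the tool jog_arm, never from a script. Its argument "commands" is a list of rows, each a list of 4 numbers: the shift along the world's x, y, z in mm, then the turn about the world's z in degrees. In form: [[x, y, z, turn], ...]. A call has exactly 10 rows; each row shifts and turns the commanded pose from where the row before left it; what a row does not reach is not made up. A row lasts 1/12 s, in which the tool goes at most 41.7 mm and 7.16 degrees, less where a joint would pass 70% of its speed; a pose out of reach is approached as far as the arm can. A call is refused whole if a number of a shift passes 41.7 or a number of a turn 7.16, either way. A call with a gripper value outside its range is refused whole. "fingers" is the finger opening in mm, from 0 to 87.6, set as the call begins (left out, the last holds). The fingers move at their own pace and stop on an object; the grip force is fixed at half the most. Time passes only in rows, so rows that do not move let the fingers close, or fill a call up. It gives the time, the measured TCP pose, the force and the opening at its end, in the units of the state.
- get_obs(): the state, without advancing time (a new reading comes with each control period).
- snapshot(name): name is "scene" or "side" or "wrist"; returns a dict with "image" (420x560x3 uint8, red, green, blue), "fov_y" (degrees; the focal length in pixels is half the picture's height over the tangent of half this angle, whatever the lens; pixels are square), "cx", "cy" (the principal point, pixels), "rvec" (rotation vector, rad) and "tvec" (3), from world to camera coordinates, as OpenCV has them; the wrist camera has in their place "mount" (4x4, takes a point from camera to tool coordinates, whose origin is the TCP and whose axes are the flange's). Camera axes: x right, y down, z forward; pixel columns grow to the right and rows downward; lengths in m; the calibration is good to about 2 mm. A picture is of the moment at which its call begins: read the wrist's pose just before it. There is no depth.
- close_job(): hands the job in, once; it reports no verdict.
The state is a dict: "clock": time; "joint_pos": joint angles; "qvel": joint speeds; "tau": joint torques, N m; "tool_pos": TCP position; "orientation": TCP orientation; "force": force on the tool from outside, world axes, zero at the start; "moment": the same for the moment, N m; "opening": finger opening in m.
Only numpy, scipy, OpenCV 4.12 (cv2) and the standard library are available. Lean on these libraries where they do the work, as an engineer would, in place of code of your own. Each camera call takes 0.05 s, during which the arm holds its last target.

## Working session

There is one attempt and no reset: what is moved stays moved. The work goes in short steps, Python scripts to look and compute and a tool call to move; the robot and the scene stay as the last step left them, time stands still between calls to the robot, and variables do not carry over. Pictures are saved under pics/ and viewed, and the job is handed in when it is done.

Besides the shell and the picture viewer there is one more tool, called after "Request:" in YAML: its name, and indented under it one key for each argument. jog_arm: Moves the arm, as the interface text tells. Its arguments: {"type":"object","properties":{"commands":{"type":"array","items":{"type":"array","items":{"type":"number"}}},"fingers":{"type":"number"}},"required":["commands"]}

```bash
mkdir -p pics; cat > h.py <<'E'
import numpy as np, cv2, pickle
from plant import get_obs, snapshot, close_job, hold_point_z
def snap(n,f):
    s=snapshot(n); cv2.imwrite(f'pics/{f}.png',cv2.cvtColor(s['image'],cv2.COLOR_RGB2BGR)); pickle.dump(s,open(f'pics/{f}.pkl','wb')); return s
def load(f): return pickle.load(open(f'pics/{f}.pkl','rb'))
def K(s):
    f=s['image'].shape[0]/2/np.tan(np.radians(s['fov_y'])/2); return np.array([[f,0,s['cx']],[0,f,s['cy']],[0,0,1.]])
def ray(s,u,v):
    R=cv2.Rodrigues(np.array(s['rvec'],float))[0]; t=np.array(s['tvec'],float).ravel()
    return -R.T@t, R.T@np.linalg.inv(K(s))@np.array([u,v,1.])
def onz(s,u,v,z):
    c,d=ray(s,u,v); return c+d*(z-c[2])/d[2]
def proj(s,P):
    return cv2.projectPoints(np.array(P,float).reshape(-1,3),np.array(s['rvec'],float),np.array(s['tvec'],float),K(s),None)[0].reshape(-1,2)
E
python3 - <<'E'
from h import *
print(hold_point_z, get_obs())
for n in('scene','side','wrist'):
    s=snap(n,n+'0'); print(n,{k:v for k,v in s.items() if k!='image'})
    if n!='wrist': print(ray(s,280,210))
E
```

```text
0.0188 {'clock': 0.0, 'joint_pos': array([ 8.34289927e+01,  2.05911924e+01,  6.33794678e-01, -1.97797485e-02,
       -7.01362803e+01, -1.65080813e+01]), 'qvel': array([ 0.10507297, -0.03140757, -0.05264464,  0.01581388, -0.00641378,
       -0.02826082]), 'tau': array([ 1.35931070e-03, -5.82722855e+01,  2.93055564e+01,  6.99740767e+00,
        6.90290850e-03, -1.36928497e-04]), 'tool_pos': array([0.26442285, 0.62051717, 0.22562666]), 'orientation': array([ 1.79904900e+02, -8.79340787e-03, -2.30858174e+01]), 'force': array([0.05450206, 0.99989083, 0.13771218]), 'moment': array([0.02510239, 0.03540511, 0.04940363]), 'opening': 0.08775598676769614}
scene {'fov_y': 44.08257805075722, 'cx': 279.914367867641, 'cy': 212.40734258534653, 'rvec': array([ 2.41987123,  0.63304391, -0.19291753]), 'tvec': array([-0.53896998, -0.00788782,  1.20909242])}
(array([ 0.81678273, -0.39138855,  0.96547207]), array([-0.2849147 ,  0.53874172, -0.79284459]))
side {'fov_y': 57.76719570180798, 'cx': 278.25112115798464, 'cy': 204.22765232773452, 'rvec': array([ 0.16183233, -2.77856996,  1.33733595]), 'tvec': array([0.53881858, 0.0211539 , 0.97904843])}
(array([0.44489252, 0.80997634, 0.62874299]), array([ 0.08801695, -0.76717974, -0.6355622 ]))
wrist {'fov_y': 61.7839342446398, 'cx': 279.6622984592259, 'cy': 209.3519488023227, 'mount': array([[ 6.29195192e-04, -9.68056201e-01, -2.50732517e-01,
         6.77747525e-02],
       [ 9.99999794e-01,  6.41055890e-04,  3.43670325e-05,
         1.09002735e-03],
       [ 1.27464338e-04, -2.50732487e-01,  9.68056405e-01,
        -1.57724326e-01],
       [ 0.00000000e+00,  0.00000000e+00,  0.00000000e+00,
         1.00000000e+00]])}
```

View pics/scene0.png

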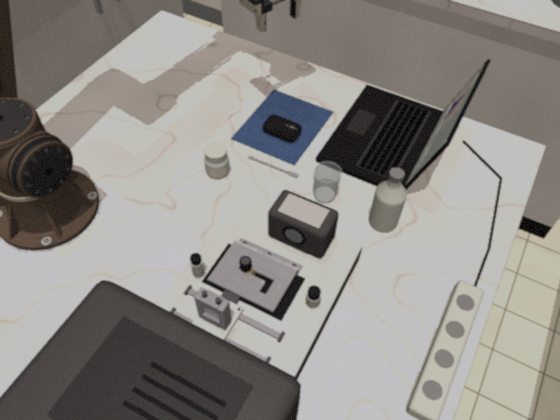

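View pics/side0.png

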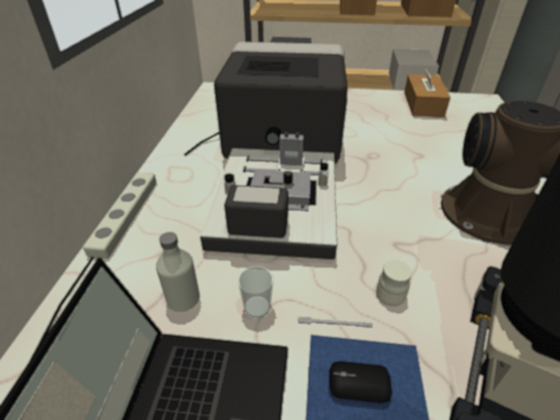

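View pics/wrist0.png

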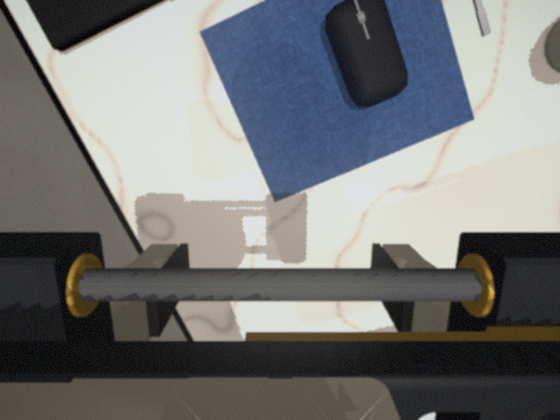

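The scene view shows the knob near (245,263), the gate around it, the receiver head near (303,222), the flow cell near (212,307), and the vials near (197,265) and (313,296). I'll enlarge it to measure.

```bash
python3 - <<'E'
import cv2
a=cv2.imread('pics/scene0.png')[230:350,160:340]; cv2.imwrite('pics/sc_z.png',cv2.resize(a,None,fx=4.4,fy=4.4,interpolation=2))
a=cv2.imread('pics/side0.png')[120:260,195:345]; cv2.imwrite('pics/si_z.png',cv2.resize(a,None,fx=4.2,fy=4.2,interpolation=2))
E
```

```text
(no output)
```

View pics/sc_z.png

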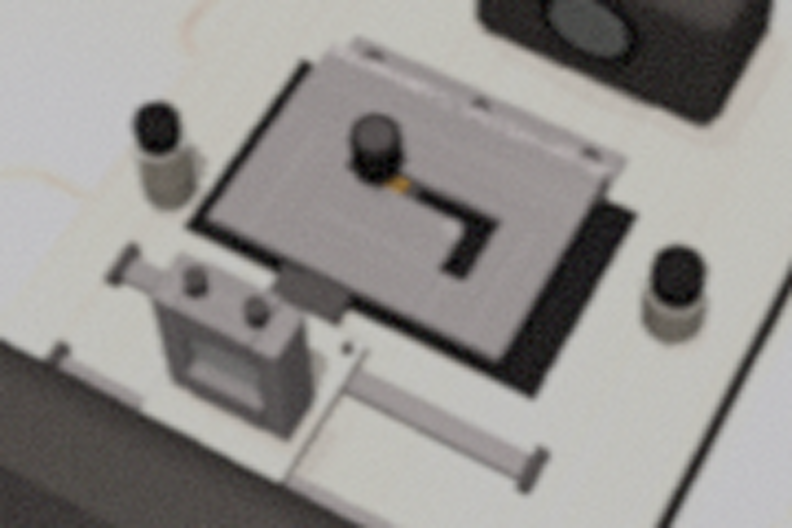

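View pics/si_z.png

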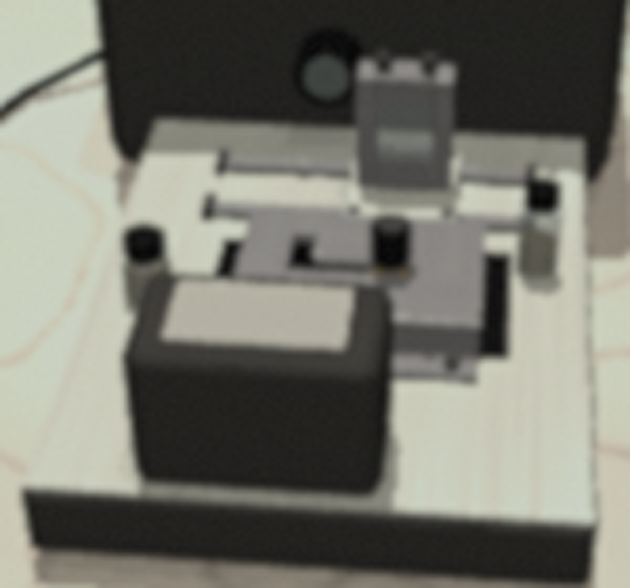

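```bash
cat > fit.py <<'E'
from h import *
sc=load('scene0'); si=load('side0')
S=lambda z,o,f:(np.array(z)/f+o)
obs=[]
for (zu,loc) in [((207,222),(-85,0,82)),((497,360),(60,0,82)),((497,215),(30.5,60.5,82)),((465,278),(30.5,26,82)),((442,268),(16.5,26,82))]:
    obs.append((sc,S(zu,(160,230),4.4),loc))
for (zu,loc) in [((25,490),(150,235,58)),((595,522),(-150,235,58)),((245,210),(60,0,82)),((483,222),(-85,0,82)),((290,267),(30.5,60.5,82))]:
    obs.append((si,S(zu,(195,120),4.2),loc))
W=np.array([onz(s,*p,l[2]/1e3) for s,p,l in obs]); L=np.array([l for _,_,l in obs])/1e3
def fit(W,L):
    w=W[:,:2]; l=L[:,:2]; cw=w.mean(0); cl=l.mean(0); A=(l-cl); B=(w-cw)
    th=np.arctan2((A[:,0]*B[:,1]-A[:,1]*B[:,0]).sum(),(A*B).sum()); R=np.array([[np.cos(th),-np.sin(th)],[np.sin(th),np.cos(th)]])
    return th,cw-R@cl,R
for n,idx in [('scene',slice(0,5)),('side',slice(5,10)),('all',slice(0,10))]:
    th,t,R=fit(W[idx],L[idx]); print(n,np.degrees(th),t*1e3,((W[idx,:2]-t-L[idx,:2]@R.T)*1e3).round(1).tolist())
def toL(p): return R.T@(np.array(p)[:2]-t)
def toW(x,y): return t+R@np.array([x,y])
E
python3 - <<'E'
from fit import *
# knob top centre z=114
print('knob', toL(onz(sc,160+378/4.4,230+132/4.4,.114))*1e3, toL(onz(si,195+391/4.2,120+226/4.2,.114))*1e3)
print('vials', toL(onz(sc,160+158/4.4,230+122/4.4,.118))*1e3,toL(onz(sc,160+678/4.4,230+268/4.4,.103))*1e3)
print('celltop', toL(onz(sc,160+235/4.4,230+305/4.4,.15))*1e3)
for x,y in[(-40,55),(25,55),(25,30)]: print(toW(x/1e3,y/1e3))
a=cv2.imread('pics/scene0.png')
P=[[-85,0,82],[60,0,82],[60,106,82],[-85,106,82],[25,55,114],[25,30,114],[-40,55,114],[90,155,148],[-40,155,148],[25,-116,112]]
for p in P:
    w=toW(p[0]/1e3,p[1]/1e3); q=proj(sc,[*w,p[2]/1e3])[0]; cv2.circle(a,tuple(int(round(v*16)) for v in q),16,(0,0,255),-1,shift=4)
cv2.imwrite('pics/chk0.png',cv2.resize(a[170:360,150:350],None,fx=3,fy=3,interpolation=2))
E
```

```text
scene 2.7745941287085416 [544.23956919  -8.24597093] [[0.6, 0.2], [0.0, -2.0], [-2.3, 0.4], [-0.6, 0.7], [2.2, 0.7]]
side 1.9415479826113056 [545.7628247   -7.57839547] [[-3.5, -1.1], [3.5, -1.1], [2.3, 1.1], [0.4, 2.7], [-2.7, -1.5]]
all 1.8680905937201862 [544.75198913  -7.83795478] [[0.1, -1.5], [-0.5, -1.4], [-3.7, 0.4], [-1.5, 0.7], [1.3, 0.5], [-2.8, -0.7], [4.2, -1.1], [3.3, 1.4], [1.4, 2.8], [-1.8, -1.2]]
knob [-30.23094428  57.29342296] [-30.4136759   58.99228355]
vials [-116.29140973   15.06491012] [112.64665867  63.15904794]
celltop [-28.55258606 -58.47463454]
[0.50298033 0.04582887]
[0.56794578 0.04794778]
[0.56876075 0.02296106]
```

View pics/chk0.png

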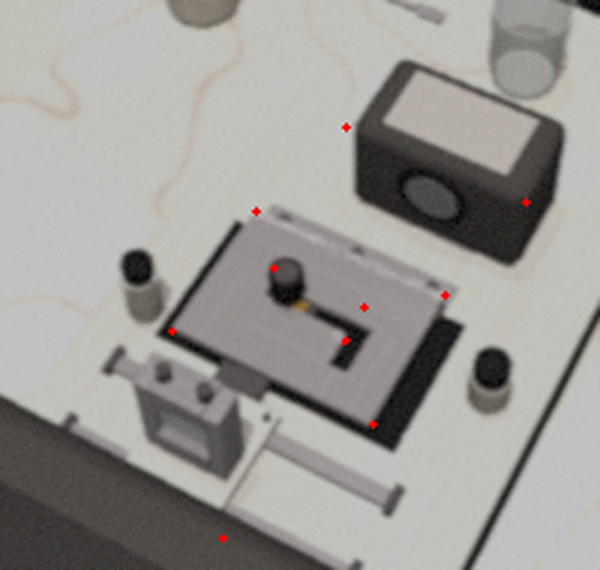

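Request:
jog_arm:
  commands:
    - [14,-38,0,-6.5]
    - [14,-38,0,-6.5]
    - [14,-38,0,-6.5]
    - [14,-38,0,-6.5]
    - [14,-38,0,-6.5]
    - [14,-38,0,-6.5]
    - [14,-38,0,-6.5]
    - [14,-38,0,-6.5]
    - [14,-38,0,-6.5]
    - [14,-38,0,-6.5]
  fingers: 0

```text
clock: 0.98
tool_pos: [0.4046, 0.239, 0.2267]
orientation: [-180.0, 0.0, -88.4]
force: [1.1, -0.3, 0.1]
opening: 0.0263
```

```bash
python3 - <<'E'
from fit import *
o=get_obs(); print(o['clock'],o['tool_pos'],o['orientation'],o['joint_pos'],o['force'],o['opening'])
print('knob', onz(sc,160+378/4.4,230+132/4.4,.114), onz(si,195+391/4.2,120+226/4.2,.114))
E
```

```text
scene 2.7745941287085416 [544.23956919  -8.24597093] [[0.6, 0.2], [0.0, -2.0], [-2.3, 0.4], [-0.6, 0.7], [2.2, 0.7]]
side 1.9415479826113056 [545.7628247   -7.57839547] [[-3.5, -1.1], [3.5, -1.1], [2.3, 1.1], [0.4, 2.7], [-2.7, -1.5]]
all 1.8680905937201862 [544.75198913  -7.83795478] [[0.1, -1.5], [-0.5, -1.4], [-3.7, 0.4], [-1.5, 0.7], [1.3, 0.5], [-2.8, -0.7], [4.2, -1.1], [3.3, 1.4], [1.4, 2.8], [-1.8, -1.2]]
0.9833 [0.40464203 0.23899215 0.22665689] [-1.79990928e+02  2.02347288e-02 -8.83748269e+01] [ 5.46502294e+01  8.19357343e-01 -2.41395100e+01 -5.43123886e-03
 -6.50195110e+01 -5.30227651e+01] [ 1.09297209 -0.32279297  0.06783069] 0.026337412915003466
knob [0.51266943 0.04843953 0.114     ] [0.51243141 0.05013153 0.114     ]
```

Request:
jog_arm:
  commands:
    - [6,-24,0,0.3]
    - [6,-24,0,0]
    - [6,-24,0,0]
    - [6,-24,0,0]
    - [6,-24,0,0]
    - [6,-24,0,0]
    - [6,-24,0,0]
    - [6,-22,0,0]
    - [2,0,-30,0]
    - [0,0,-30,0]
  fingers: 0

```text
clock: 1.82
tool_pos: [0.4561, 0.0503, 0.1672]
orientation: [-179.8, 0.1, -87.9]
force: [0.4, 0.7, -2.4]
opening: 0.0003
```

```bash
python3 - <<'E'
from h import *
for n in('wrist','scene','side'): 
    o=get_obs(); s=snap(n,n+'1'); print(o['tool_pos'],o['orientation'],o['opening'])
E
```

```text
[0.45606148 0.05032657 0.16720294] [-1.79765596e+02  1.11298515e-01 -8.79024053e+01] 0.0003337068791247312
[0.45171039 0.04934987 0.16049587] [ 1.79649159e+02 -4.46350133e-02 -8.79621489e+01] 0.0005989770312227966
[0.45164087 0.04929584 0.16278828] [ 1.79580100e+02 -1.38152167e-01 -8.78946282e+01] 0.00039358257014892293
```

View pics/wrist1.png

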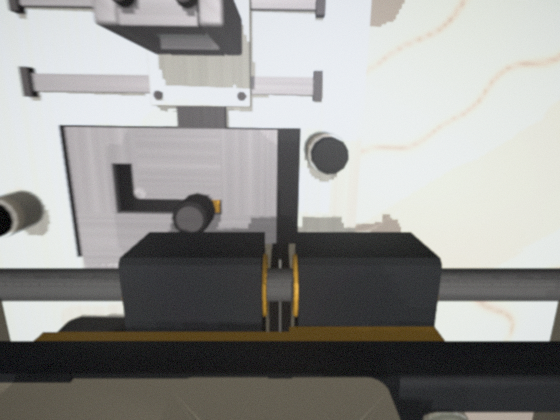

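View pics/scene1.png

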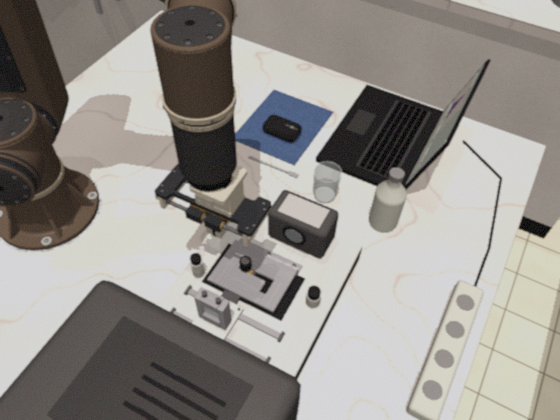

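View pics/side1.png

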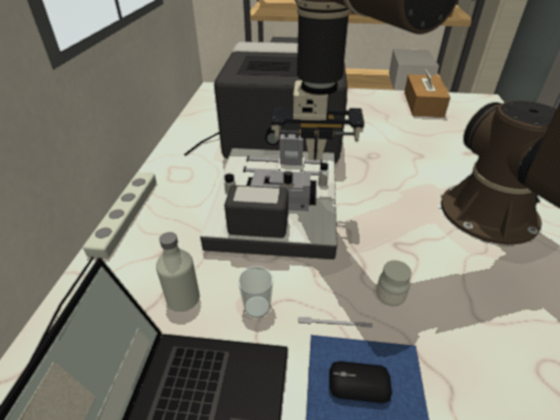

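```bash
cat > wr.py <<'E'
from fit import *
from scipy.spatial.transform import Rotation as Ro
def wray(s,pos,ori,u,v,z):
    T=np.eye(4); T[:3,:3]=Ro.from_euler('xyz',ori,degrees=True).as_matrix(); T[:3,3]=pos
    M=T@s['mount']; c=M[:3,3]; d=M[:3,:3]@np.linalg.inv(K(s))@np.array([u,v,1.]); return c+d*(z-c[2])/d[2]
E
python3 - <<'E'
from wr import *
s=load('wrist1'); p=[0.45606148,0.05032657,0.16720294]; o=[-179.765596,.1113,-87.9024]
f=lambda u,v,z:wray(s,p,o,u,v,z)
uv=[(62,127),(278,128),(114,212),(113,163),(133,163)]
l=[(60,0),(-85,0),(30.5,60.5),(30.5,26),(16.5,26)]
W=np.array([f(*a,.082) for a in uv]);L=np.array(l)/1e3
th,t2,R2=fit(W,L); print(np.degrees(th),t2*1e3,((W[:,:2]-t2-L@R2.T)*1e3).round(1).tolist())
k=f(190,217,.114); print('knob',k,R2.T@(k[:2]-t2)*1e3, toL(k)*1e3)
E
```

```text
scene 2.7745941287085416 [544.23956919  -8.24597093] [[0.6, 0.2], [0.0, -2.0], [-2.3, 0.4], [-0.6, 0.7], [2.2, 0.7]]
side 1.9415479826113056 [545.7628247   -7.57839547] [[-3.5, -1.1], [3.5, -1.1], [2.3, 1.1], [0.4, 2.7], [-2.7, -1.5]]
all 1.8680905937201862 [544.75198913  -7.83795478] [[0.1, -1.5], [-0.5, -1.4], [-3.7, 0.4], [-1.5, 0.7], [1.3, 0.5], [-2.8, -0.7], [4.2, -1.1], [3.3, 1.4], [1.4, 2.8], [-1.8, -1.2]]
1.4124719391588796 [544.77463674  -9.68530317] [[0.9, 1.4], [0.1, 0.2], [1.6, 0.0], [-1.4, -0.7], [-1.3, -0.9]]
knob [0.51264028 0.04376607 0.114     ] [-30.80702413  54.22723328] [-30.41242252  52.62339019]
```

Request:
jog_arm:
  commands:
    - [0,-1,-12,0]
    - [0,-1,-12,0]
    - [0,0,-12,0]
    - [0,0,-12,0]
    - [0,0,-10,0]
    - [0,0,-6,0]
    - [0,0,-3,0]
    - [0,0,0,0]
    - [0,0,0,0]
    - [0,0,0,0]
  fingers: 0

```text
clock: 2.8
tool_pos: [0.4551, 0.0493, 0.1004]
orientation: [-179.9, 0.0, -87.8]
force: [-0.4, -0.8, 0.3]
opening: 0.0003
```

```bash
python3 - <<'E'
from h import *
o=get_obs();print(o['tool_pos'],o['force'],o['clock'])
s=snap('scene','scene2');a=cv2.imread('pics/scene2.png')[170:350,140:340]; cv2.imwrite('pics/sc2z.png',cv2.resize(a,None,fx=3.3,fy=3.3,interpolation=2))
s=snap('side','side2');a=cv2.imread('pics/side2.png')[80:260,195:395]; cv2.imwrite('pics/si2z.png',cv2.resize(a,None,fx=3.3,fy=3.3,interpolation=2))
E
```

```text
[0.45514224 0.04926285 0.10039801] [-0.35522662 -0.77342091  0.30442939] 2.8
```

View pics/sc2z.png

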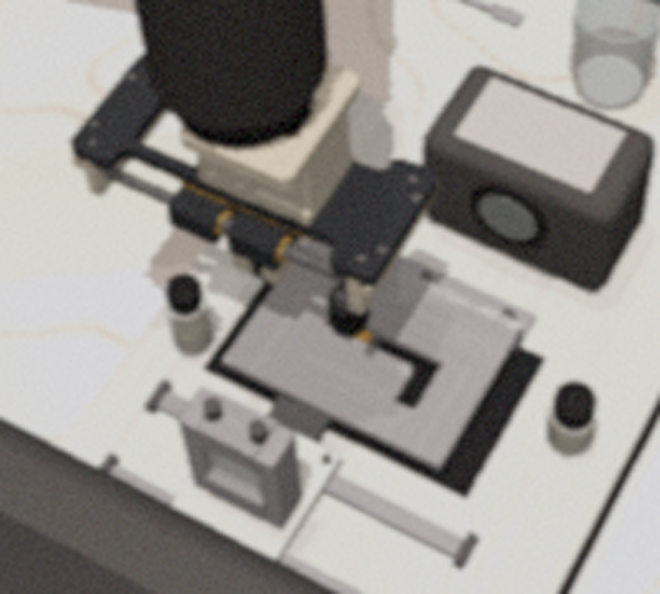

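View pics/si2z.png

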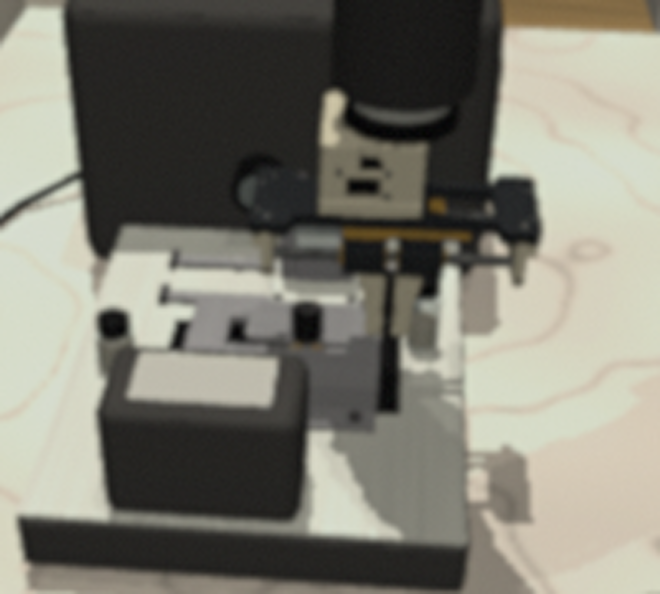

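Request:
jog_arm:
  commands:
    - [0,-1,-2,0]
    - [2,-1,-2,0]
    - [3,0,0,0]
    - [3,0,0,0]
    - [3,0,0,0]
    - [3,0,0,0]
    - [3,0,0,0]
    - [3,0,0,0]
    - [3,0,0,0]
    - [3,0,0,0]
  fingers: 0

```text
clock: 3.73
tool_pos: [0.4809, 0.047, 0.0955]
orientation: [180.0, 0.0, -87.8]
force: [0.5, -0.9, -0.2]
opening: 0.0002
```

Request:
jog_arm:
  commands:
    - [3,0,0,0]
    - [3,0,0,0]
    - [3,0,0,0]
    - [3,0,0,0]
    - [3,0.2,0,0]
    - [3,0.2,0,0]
    - [3,0.1,0,0]
    - [0,0,0,0]
    - [0,0,0,0]
    - [0,0,0,0]
  fingers: 0

```text
clock: 4.57
tool_pos: [0.502, 0.0475, 0.0956]
orientation: [-180.0, 0.0, -87.8]
force: [0.4, -0.3, -0.4]
opening: 0.0003
```

```bash
python3 - <<'E'
from h import *
o=get_obs();print(o['tool_pos'],o['force'],o['clock'])
s=snap('scene','scene3');a=cv2.imread('pics/scene3.png')[200:340,160:340]; cv2.imwrite('pics/sc3z.png',cv2.resize(a,None,fx=4,fy=4,interpolation=2))
E
```

```text
[0.50202256 0.04750943 0.09559517] [ 0.35980812 -0.32982788 -0.36722292] 4.5667
```

View pics/sc3z.png

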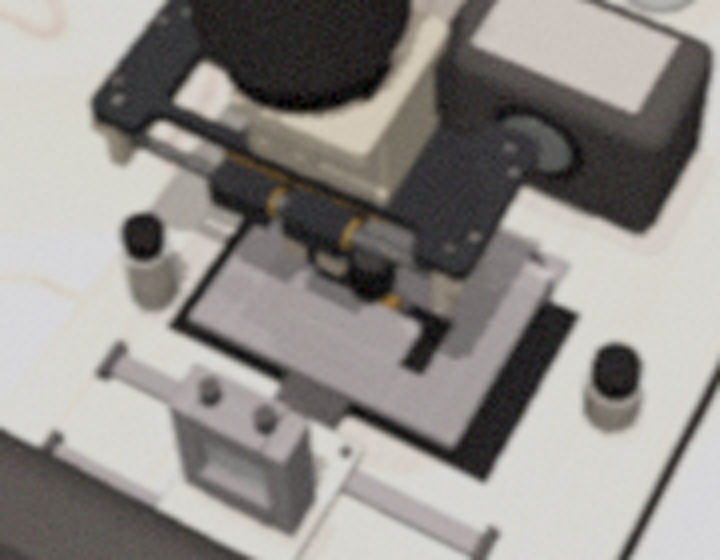

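Request:
jog_arm:
  commands:
    - [3,0.1,0,0]
    - [3,0.1,0,0]
    - [3,0.1,0,0]
    - [3,0.1,0,0]
    - [3,0.1,0,0]
    - [3,0.1,0,0]
    - [3,0.1,0,0]
    - [2,0.1,0,0]
    - [2,0,0,0]
    - [1,0,0,0]
  fingers: 0

```text
clock: 5.45
tool_pos: [0.5279, 0.0482, 0.0955]
orientation: [-180.0, -0.0, -87.8]
force: [-2.9, 0.2, 3.0]
opening: 0.0005
```

```bash
python3 - <<'E'
from h import *
o=get_obs();print(o['tool_pos'],o['force'],o['clock'])
s=snap('scene','scene4');a=cv2.imread('pics/scene4.png')[200:340,160:340]; cv2.imwrite('pics/sc4z.png',cv2.resize(a,None,fx=4,fy=4,interpolation=2))
s=snap('side','side4');a=cv2.imread('pics/side4.png')[80:260,195:395]; cv2.imwrite('pics/si4z.png',cv2.resize(a,None,fx=3.3,fy=3.3,interpolation=2))
E
```

```text
[0.52791661 0.04820485 0.09553553] [-2.94309782  0.16647617  2.96485509] 5.45
```

View pics/sc4z.png

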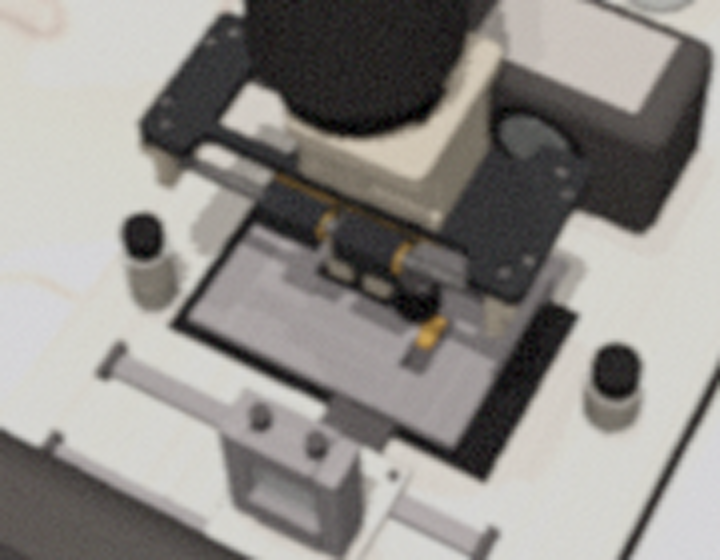

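View pics/si4z.png

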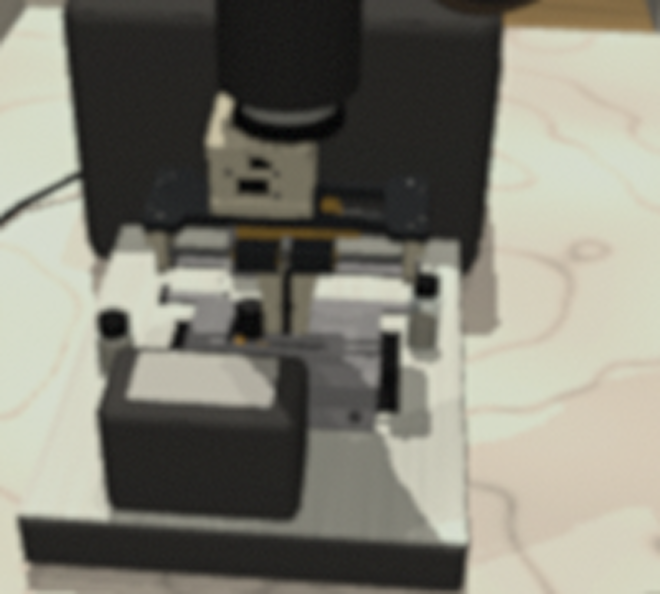

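Request:
jog_arm:
  commands:
    - [1,0,0,0]
    - [1,0,0,0]
    - [1,0,0,0]
    - [1,0,0,0]
    - [0,0,0,0]
    - [0,0,0,0]
    - [0,0,0,0]
    - [0,0,0,0]
    - [0,0,0,0]
    - [0,0,0,0]
  fingers: 0

```text
clock: 6.38
tool_pos: [0.5317, 0.0483, 0.0956]
orientation: [-180.0, 0.0, -87.8]
force: [-1.5, 0.6, 0.6]
opening: 0.0004
```

Request:
jog_arm:
  commands:
    - [0.5,0,0,0]
    - [0.5,0,0,0]
    - [0.5,0,0,0]
    - [0.5,0,0,0]
    - [0,0,0,0]
    - [0,0,0,0]
    - [0,0,0,0]
    - [0,0,0,0]
    - [0,0,0,0]
    - [0,0,0,0]
  fingers: 0

```text
clock: 7.22
tool_pos: [0.5337, 0.0483, 0.0956]
orientation: [-180.0, 0.0, -87.8]
force: [-3.7, 0.5, 0.5]
opening: 0.0006
```

Request:
jog_arm:
  commands:
    - [0.5,0,0,0]
    - [0.5,0,0,0]
    - [0,0,0,0]
    - [0,0,0,0]
    - [0,0,0,0]
    - [0,0,0,0]
    - [0,0,0,0]
    - [0,0,0,0]
    - [0,0,0,0]
    - [0,0,0,0]
  fingers: 0

```text
clock: 8.05
tool_pos: [0.5346, 0.0483, 0.0956]
orientation: [-180.0, 0.0, -87.8]
force: [-2.6, 0.7, 1.1]
opening: 0.0006
```

Request:
jog_arm:
  commands:
    - [0.5,0,0,0]
    - [0.5,0,0,0]
    - [0,0,0,0]
    - [0,0,0,0]
    - [0,0,0,0]
    - [0,0,0,0]
    - [0,0,0,0]
    - [0,0,0,0]
    - [0,0,0,0]
    - [0,0,0,0]
  fingers: 0

```text
clock: 8.88
tool_pos: [0.5356, 0.0482, 0.0956]
orientation: [-180.0, 0.0, -87.8]
force: [-2.3, 1.3, 1.2]
opening: 0.0002
```

```bash
python3 - <<'E'
from h import *
s=snap('scene','scene5');a=cv2.imread('pics/scene5.png')[230:350,160:340]; cv2.imwrite('pics/sc5z.png',cv2.resize(a,None,fx=4.4,fy=4.4,interpolation=2))
o=get_obs();s=snap('wrist','wrist5');print(o['tool_pos'],o['orientation'],o['clock'])
E
```

```text
[0.53562295 0.04826443 0.09556383] [-1.79997366e+02  1.10261371e-03 -8.77770248e+01] 8.9333
```

View pics/sc5z.png

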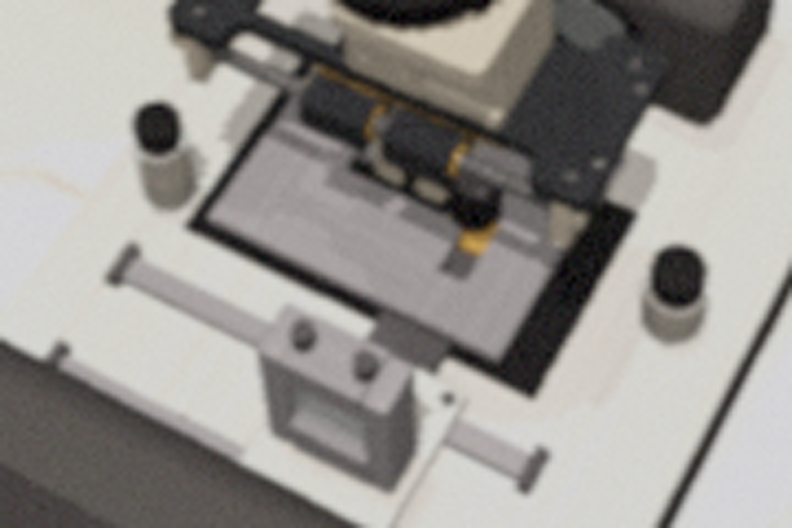

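View pics/wrist5.png

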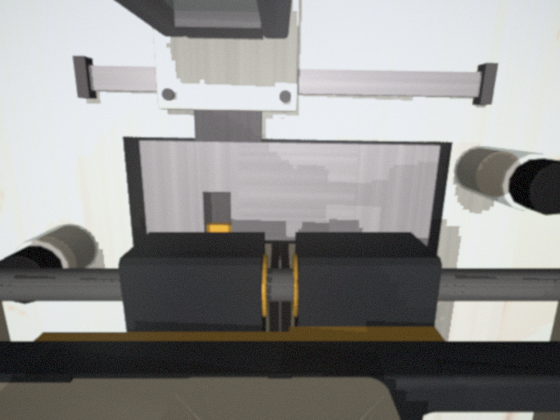

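```bash
python3 - <<'E'
from fit import *
z=lambda u,v,h: toL(onz(sc,160+u/4.4,230+v/4.4,h))*1e3
for a,b,h in [((195,283),(303,335),.158),((257,315),(366,365),.158),((165,305),(265,355),.15),((347,349),(447,398),.072)]: print(z(*b,h)-z(*a,h), z(*b,h))
E
```

```text
scene 2.7745941287085416 [544.23956919  -8.24597093] [[0.6, 0.2], [0.0, -2.0], [-2.3, 0.4], [-0.6, 0.7], [2.2, 0.7]]
side 1.9415479826113056 [545.7628247   -7.57839547] [[-3.5, -1.1], [3.5, -1.1], [2.3, 1.1], [0.4, 2.7], [-2.7, -1.5]]
all 1.8680905937201862 [544.75198913  -7.83795478] [[0.1, -1.5], [-0.5, -1.4], [-3.7, 0.4], [-1.5, 0.7], [1.3, 0.5], [-2.8, -0.7], [4.2, -1.1], [3.3, 1.4], [1.4, 2.8], [-1.8, -1.2]]
[49.42264537  0.17300061] [  4.59063404 -60.61316938]
[48.49481124  1.09748797] [ 32.69781228 -60.39164336]
[46.44140083 -0.33898526] [ -6.69804255 -71.67694009]
[48.9870579  -0.21307574] [ 46.57798767 -22.48815854]
```

Request:
jog_arm:
  commands:
    - [1,0,0,0]
    - [1,0.1,0,0]
    - [1,0,0,0]
    - [1,0.1,0,0]
    - [0.5,0,0,0]
    - [0.5,0,0,0]
    - [0,0,0,0]
    - [0,0,0,0]
    - [0,0,0,0]
    - [0,0,0,0]
  fingers: 0

```text
clock: 9.82
tool_pos: [0.5407, 0.0484, 0.0956]
orientation: [-180.0, -0.0, -87.8]
force: [-2.1, 0.5, 1.2]
opening: 0.0
```

Request:
jog_arm:
  commands:
    - [0.5,0,0,0]
    - [0.5,0,0,0]
    - [0,0,0,0]
    - [0,0,0,0]
    - [0,0,0,0]
    - [0,0,0,0]
    - [0,0,0,0]
    - [0,0,0,0]
    - [0,0,0,0]
    - [0,0,0,0]
  fingers: 0

```text
clock: 10.65
tool_pos: [0.5416, 0.0484, 0.0956]
orientation: [180.0, 0.0, -87.8]
force: [-3.4, -0.3, 2.2]
opening: 0.0005
```

Request:
jog_arm:
  commands:
    - [0.5,0,0,0]
    - [0.5,0,0,0]
    - [0,0,0,0]
    - [0,0,0,0]
    - [0,0,0,0]
    - [0,0,0,0]
    - [0,0,0,0]
    - [0,0,0,0]
    - [0,0,0,0]
    - [0,0,0,0]
  fingers: 0

```text
clock: 11.48
tool_pos: [0.5427, 0.0485, 0.0956]
orientation: [-180.0, 0.0, -87.8]
force: [-3.0, 0.9, 1.0]
opening: 0.0009
```

Request:
jog_arm:
  commands:
    - [0.5,0,0,0]
    - [0.5,0,0,0]
    - [0,0,0,0]
    - [0,0,0,0]
    - [0,0,0,0]
    - [0,0,0,0]
    - [0,0,0,0]
    - [0,0,0,0]
    - [0,0,0,0]
    - [0,0,0,0]
  fingers: 0

```text
clock: 12.32
tool_pos: [0.5433, 0.0484, 0.0955]
orientation: [180.0, -0.0, -87.8]
force: [-5.0, 1.2, 3.2]
opening: 0.0009
```

```bash
python3 - <<'E'
from h import *
print(get_obs()['force'])
s=snap('scene','scene6');a=cv2.imread('pics/scene6.png')[230:350,160:340]; cv2.imwrite('pics/sc6z.png',cv2.resize(a,None,fx=4.4,fy=4.4,interpolation=2))
E
```

```text
[-4.97666836  1.22079782  3.24778754]
```

View pics/sc6z.png

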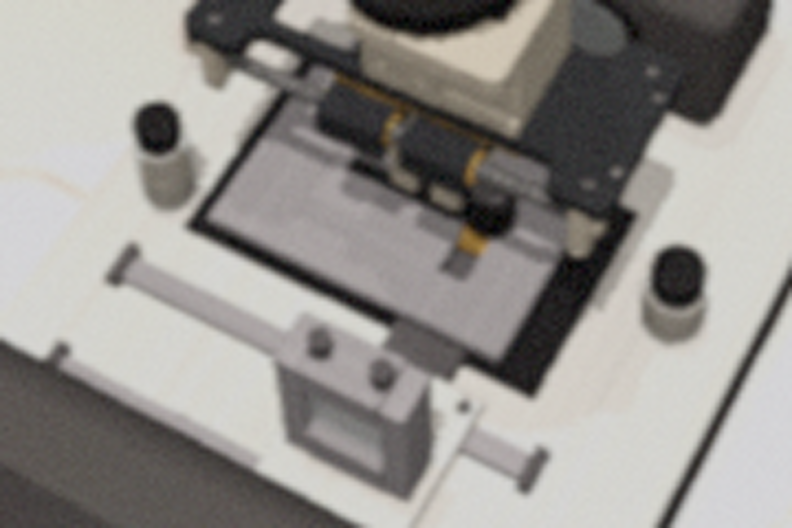

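Request:
jog_arm:
  commands:
    - [0.5,0,0,0]
    - [0,0,0,0]
    - [0,0,0,0]
    - [0,0,0,0]
    - [0,0,0,0]
    - [0,0,0,0]
    - [0,0,0,0]
    - [0,0,0,0]
    - [0,0,0,0]
    - [0,0,0,0]
  fingers: 0

```text
clock: 13.2
tool_pos: [0.5434, 0.0483, 0.0955]
orientation: [179.9, -0.0, -87.8]
force: [-6.5, 0.5, 4.4]
opening: 0.0009
```

```bash
python3 - <<'E'
from fit import *
z=lambda u,v,h: toL(onz(sc,160+u/4.4,230+v/4.4,h))*1e3
for a,b,h in [((195,283),(320,343),.158),((257,315),(383,375),.158),((347,349),(463,405),.072)]: print(z(*b,h)-z(*a,h), z(*b,h))
print(get_obs()['tool_pos'],get_obs()['force'])
E
```

```text
scene 2.7745941287085416 [544.23956919  -8.24597093] [[0.6, 0.2], [0.0, -2.0], [-2.3, 0.4], [-0.6, 0.7], [2.2, 0.7]]
side 1.9415479826113056 [545.7628247   -7.57839547] [[-3.5, -1.1], [3.5, -1.1], [2.3, 1.1], [0.4, 2.7], [-2.7, -1.5]]
all 1.8680905937201862 [544.75198913  -7.83795478] [[0.1, -1.5], [-0.5, -1.4], [-3.7, 0.4], [-1.5, 0.7], [1.3, 0.5], [-2.8, -0.7], [4.2, -1.1], [3.3, 1.4], [1.4, 2.8], [-1.8, -1.2]]
[57.03242035  0.26846488] [ 12.20040902 -60.51770511]
[56.39395187  0.45623254] [ 40.59695291 -61.03289879]
[56.52203238  0.09298491] [ 54.11296214 -22.18209789]
[0.5433564  0.04833235 0.09548003] [-6.53834358  0.5254823   4.44377196]
```

Request:
jog_arm:
  commands:
    - [-4,0,0,0]
    - [-8,0,0,0]
    - [0,0,10,0]
    - [0,0,15,0]
    - [0,10,10,0]
    - [0,12,0,0]
    - [10,12,0,0]
    - [15,2,0,0]
    - [12,0,0,0]
    - [0,0,0,0]
  fingers: 0

```text
clock: 14.03
tool_pos: [0.5713, 0.086, 0.1299]
orientation: [-180.0, -0.0, -87.7]
force: [0.2, -0.3, -0.2]
opening: 0.0004
```

```bash
python3 - <<'E'
from h import *
s=snap('scene','scene7');a=cv2.imread('pics/scene7.png')[220:340,160:340]; cv2.imwrite('pics/sc7z.png',cv2.resize(a,None,fx=4.4,fy=4.4,interpolation=2))
s=snap('side','side7');a=cv2.imread('pics/side7.png')[80:260,195:395]; cv2.imwrite('pics/si7z.png',cv2.resize(a,None,fx=3.3,fy=3.3,interpolation=2))
o=get_obs();s=snap('wrist','wrist7');print(list(o['tool_pos']),list(o['orientation']),o['force'],o['clock'])
E
```

```text
[np.float64(0.5690887501239655), np.float64(0.0851216202712539), np.float64(0.12955136080595375)] [np.float64(179.92095028011647), np.float64(-0.024140643973198688), np.float64(-87.77535654395125)] [-0.96701276  0.60387789  0.67662324] 14.1333
```

View pics/sc7z.png

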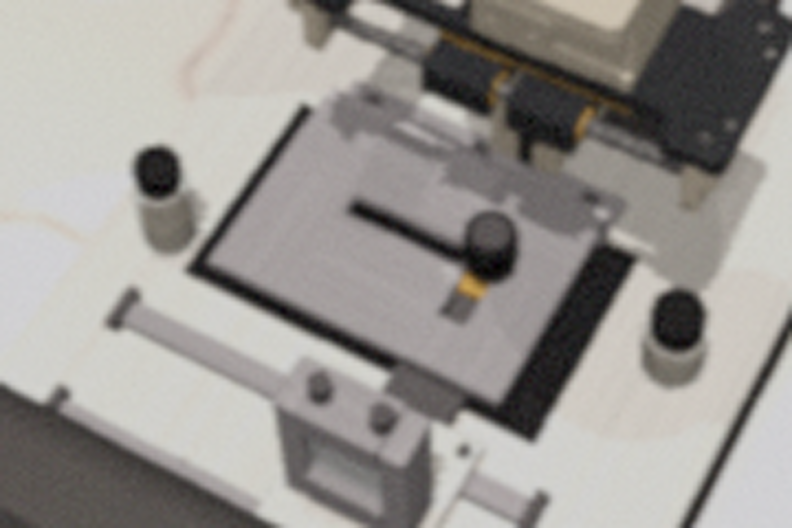

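View pics/si7z.png

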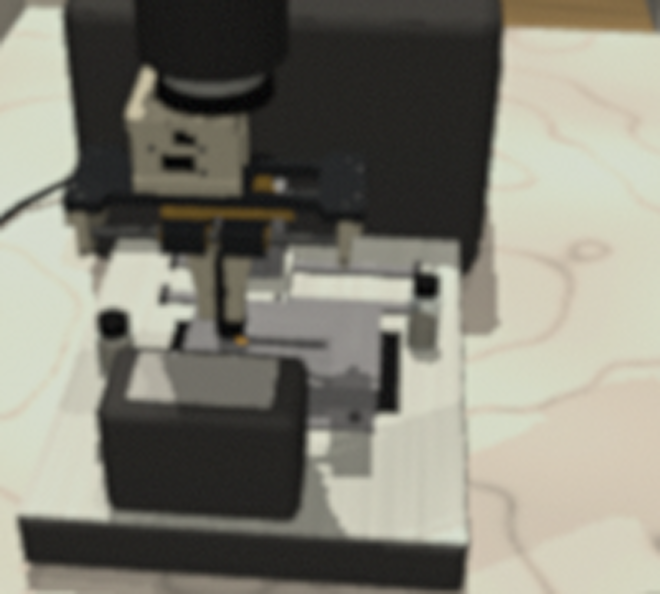

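View pics/wrist7.png

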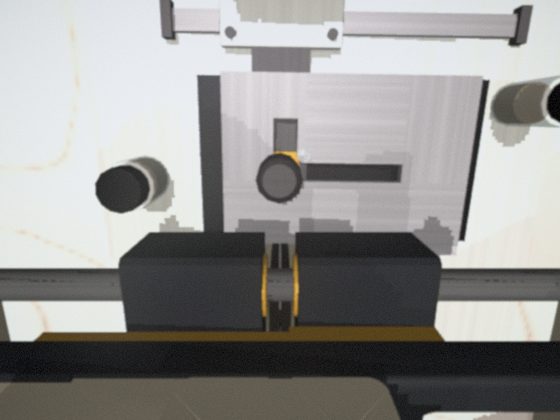

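```bash
python3 - <<'E'
from wr import *
s=load('wrist7'); f=lambda u,v,z:wray(s,[.5690888,.0851216,.1295514],[179.92095,-.02414,-87.77536],u,v,z)
s2=load('scene7')
print('knob',f(279,178,.114),onz(s2,160+491/4.4,220+231/4.4,.114))
print('notch end',f(274.5,119,.082),f(297.5,119,.082),'leg yaw',f(310,164,.082)-f(400,165,.082))
E
```

```text
scene 2.7745941287085416 [544.23956919  -8.24597093] [[0.6, 0.2], [0.0, -2.0], [-2.3, 0.4], [-0.6, 0.7], [2.2, 0.7]]
side 1.9415479826113056 [545.7628247   -7.57839547] [[-3.5, -1.1], [3.5, -1.1], [2.3, 1.1], [0.4, 2.7], [-2.7, -1.5]]
all 1.8680905937201862 [544.75198913  -7.83795478] [[0.1, -1.5], [-0.5, -1.4], [-3.7, 0.4], [-1.5, 0.7], [1.3, 0.5], [-2.8, -0.7], [4.2, -1.1], [3.3, 1.4], [1.4, 2.8], [-1.8, -1.2]]
knob [0.57099042 0.04549388 0.114     ] [0.5694278  0.04864848 0.114     ]
notch end [0.57466752 0.0171756  0.082     ] [0.56164862 0.01666167 0.082     ] leg yaw [0.0526766  0.00148642 0.        ]
```

Request:
jog_arm:
  commands:
    - [0,0,-10,0]
    - [0,0,-10,0]
    - [0,0,-9,0]
    - [0,0,-5,0]
    - [0,-2,0,0]
    - [0,-3,0,0]
    - [0,-3,0,0]
    - [0,-3,0,0]
    - [0,-3,0,0]
    - [0,0,0,0]
  fingers: 0

```text
clock: 15.02
tool_pos: [0.5694, 0.0702, 0.097]
orientation: [-179.9, 0.0, -87.8]
force: [-0.6, 0.1, 0.1]
opening: 0.0006
```

Request:
jog_arm:
  commands:
    - [0,-2,0,0]
    - [0,-2,0,0]
    - [0,-2,0,0]
    - [0.2,-2,0,0]
    - [0,-2,0,0]
    - [0.2,-2,0,0]
    - [0,0,0,0]
    - [0,0,0,0]
    - [0,0,0,0]
    - [0,0,0,0]
  fingers: 0

```text
clock: 15.85
tool_pos: [0.5696, 0.0583, 0.0965]
orientation: [-180.0, -0.0, -87.8]
force: [1.0, 1.9, 1.5]
opening: 0.0004
```

```bash
python3 - <<'E'
from h import *
print(get_obs()['tool_pos'],get_obs()['force'])
s=snap('scene','scene8');a=cv2.imread('pics/scene8.png')[220:340,160:340]; cv2.imwrite('pics/sc8z.png',cv2.resize(a,None,fx=4.4,fy=4.4,interpolation=2))
E
```

```text
[0.5695779  0.05827711 0.09652811] [0.96794334 1.94300574 1.50041471]
```

View pics/sc8z.png

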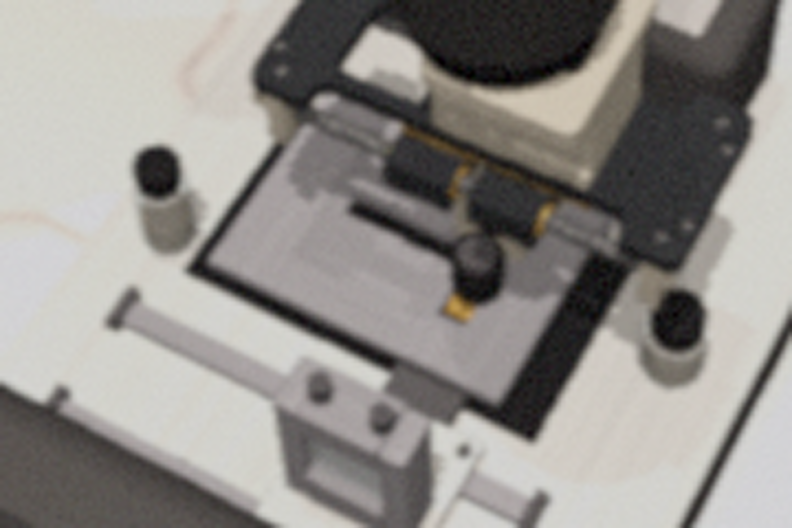

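Request:
jog_arm:
  commands:
    - [0,-2,0,0]
    - [0,-2,0,0]
    - [0.1,-2,0,0]
    - [0,-2,0,0]
    - [0.1,-2,0,0]
    - [0,-1,0,0]
    - [0,-1,0,0]
    - [0,0,0,0]
    - [0,0,0,0]
    - [0,0,0,0]
  fingers: 0

```text
clock: 16.73
tool_pos: [0.5698, 0.0463, 0.0966]
orientation: [-180.0, -0.0, -87.8]
force: [2.3, 2.4, 1.1]
opening: 0.0005
```

Request:
jog_arm:
  commands:
    - [0,-0.5,0,0]
    - [0,-0.5,0,0]
    - [0,-0.5,0,0]
    - [0,0,0,0]
    - [0,0,0,0]
    - [0,0,0,0]
    - [0,0,0,0]
    - [0,0,0,0]
    - [0,0,0,0]
    - [0,0,0,0]
  fingers: 0

```text
clock: 17.57
tool_pos: [0.5698, 0.045, 0.0966]
orientation: [-180.0, -0.0, -87.8]
force: [2.1, 3.8, 1.6]
opening: 0.0004
```

Request:
jog_arm:
  commands:
    - [0,-0.5,0,0]
    - [0,-0.5,0,0]
    - [0,0,0,0]
    - [0,0,0,0]
    - [0,0,0,0]
    - [0,0,0,0]
    - [0,0,0,0]
    - [0,0,0,0]
    - [0,0,0,0]
    - [0,0,0,0]
  fingers: 0

```text
clock: 18.4
tool_pos: [0.5697, 0.0439, 0.0966]
orientation: [-180.0, -0.0, -87.8]
force: [1.7, 3.2, 1.8]
opening: 0.0002
```

Request:
jog_arm:
  commands:
    - [0,-0.5,0,0]
    - [0,-0.5,0,0]
    - [0,0,0,0]
    - [0,0,0,0]
    - [0,0,0,0]
    - [0,0,0,0]
    - [0,0,0,0]
    - [0,0,0,0]
    - [0,0,0,0]
    - [0,0,0,0]
  fingers: 0

```text
clock: 19.23
tool_pos: [0.5698, 0.0433, 0.0966]
orientation: [-180.0, 0.0, -87.8]
force: [1.5, 4.3, 2.3]
opening: 0.0011
```

Request:
jog_arm:
  commands:
    - [0,-0.5,0,0]
    - [0,-0.5,0,0]
    - [0,0,0,0]
    - [0,0,0,0]
    - [0,0,0,0]
    - [0,0,0,0]
    - [0,0,0,0]
    - [0,0,0,0]
    - [0,0,0,0]
    - [0,0,0,0]
  fingers: 0

```text
clock: 20.07
tool_pos: [0.5699, 0.0429, 0.0967]
orientation: [-180.0, 0.1, -87.8]
force: [1.4, 8.7, 1.7]
opening: 0.0007
```

```bash
python3 - <<'E'
from h import *
print(get_obs()['tool_pos'],get_obs()['force'])
s=snap('scene','scene9');a=cv2.imread('pics/scene9.png')[220:340,160:340]; cv2.imwrite('pics/sc9z.png',cv2.resize(a,None,fx=4.4,fy=4.4,interpolation=2))
E
```

```text
[0.56990946 0.0429048  0.09666296] [1.37928764 8.67840701 1.66178488]
```

View pics/sc9z.png

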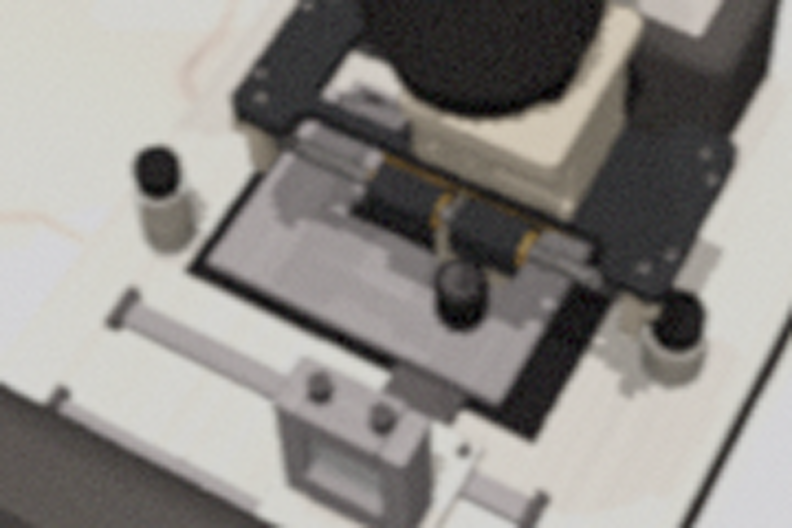

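Request:
jog_arm:
  commands:
    - [0,3,0,0]
    - [0,6,0,0]
    - [0,10,0,0]
    - [0,10,5,0]
    - [0,10,15,0]
    - [0,0,25,0]
    - [0,0,30,0]
    - [0,5,30,0]
    - [-20,15,20,0]
    - [-20,15,0,0]
  fingers: 0

```text
clock: 20.95
tool_pos: [0.5316, 0.1172, 0.2263]
orientation: [-179.6, 0.1, -87.8]
force: [-0.1, 0.6, 1.3]
opening: 0.0005
```

Request:
jog_arm:
  commands:
    - [-20,20,0,0]
    - [-20,20,0,0]
    - [-20,20,0,0]
    - [-20,20,0,0]
    - [-20,20,0,0]
    - [-10,20,0,0]
    - [0,0,0,0]
    - [0,0,0,0]
    - [0,0,0,0]
    - [0,0,0,0]
  fingers: 0

```text
clock: 21.78
tool_pos: [0.4197, 0.2356, 0.2215]
orientation: [180.0, -0.0, -87.8]
force: [-0.1, -0.2, -0.5]
opening: 0.0008
```

```bash
python3 - <<'E'
from h import *
print(get_obs()['tool_pos'],get_obs()['force'],get_obs()['clock'])
s=snap('scene','scene10');a=cv2.imread('pics/scene10.png')[230:350,160:340]; cv2.imwrite('pics/sc10z.png',cv2.resize(a,None,fx=4.4,fy=4.4,interpolation=2))
s=snap('side','side10')
E
```

```text
[0.4197436  0.23561252 0.22153349] [-0.10574958 -0.16259309 -0.48793696] 21.7833
```

View pics/sc10z.png

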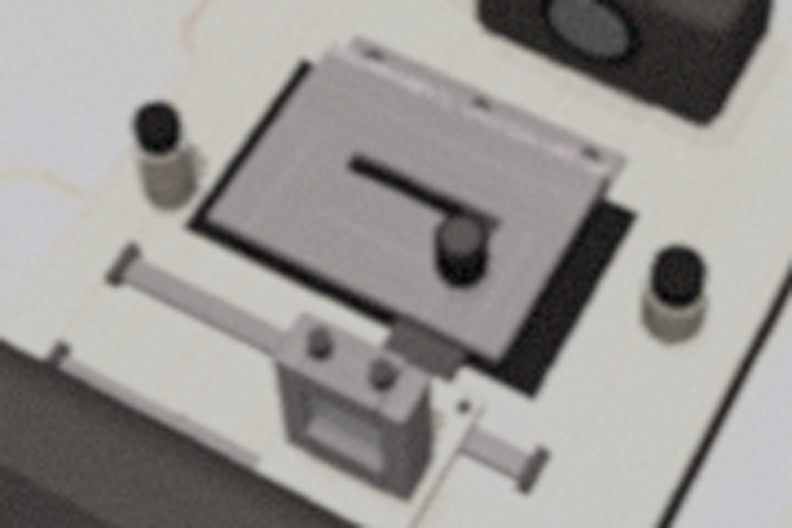

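View pics/side10.png

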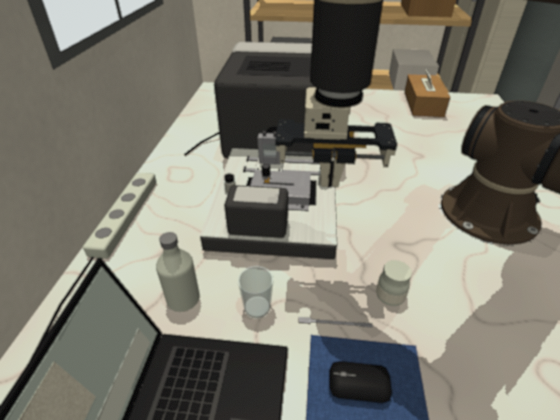

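View pics/scene10.png

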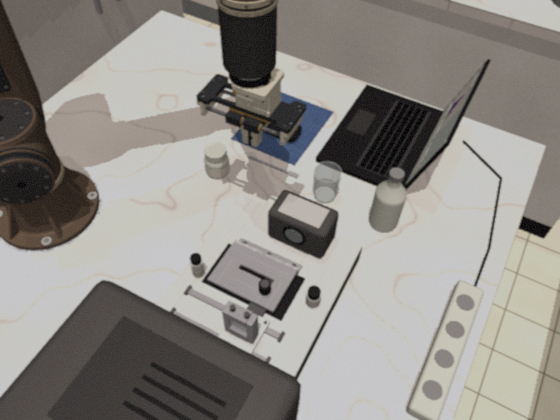

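```bash
python3 - <<'E'
from fit import *
z=lambda u,v,h: toL(onz(sc,160+u/4.4,230+v/4.4,h))*1e3
for b in [(378,132),(491,187),(463,233)]: print(z(*b,.114))
E
```

```text
scene 2.7745941287085416 [544.23956919  -8.24597093] [[0.6, 0.2], [0.0, -2.0], [-2.3, 0.4], [-0.6, 0.7], [2.2, 0.7]]
side 1.9415479826113056 [545.7628247   -7.57839547] [[-3.5, -1.1], [3.5, -1.1], [2.3, 1.1], [0.4, 2.7], [-2.7, -1.5]]
all 1.8680905937201862 [544.75198913  -7.83795478] [[0.1, -1.5], [-0.5, -1.4], [-3.7, 0.4], [-1.5, 0.7], [1.3, 0.5], [-2.8, -0.7], [4.2, -1.1], [3.3, 1.4], [1.4, 2.8], [-1.8, -1.2]]
[-30.23094428  57.29342296]
[26.50406918 55.65201446]
[26.46626879 30.15666317]
```

The knob measures (26.5, 30.2) mm in the analyser frame, against a nominal notch end of (25, 30). It moved 25.5 mm across, and the push stopped against the end.

```bash
python3 -c "
from plant import *
print(close_job())"
```

```text
the job is handed in; nothing more can be done
None
```

The flow cell is in the beam and the locking pin is at the end of the notch. I handed the job in with the hand well clear and the wrist force near 0 N.

I kept the fingers closed and pushed the knob along the slot until it stopped. I then went over to its left side and pushed it right until it stopped. Highest readings, taken at the end of each move, were about 8 N along the slot and 9 N into the notch.

**Last checks, from the scene camera:**
- **Knob:** it measured (26.5, 30.2) mm in the analyser frame, against the nominal notch end of (25, 30). That is within the calibration and fit error of about 2 mm.
- **Carriage:** the cell moved about 56.5 mm with the knob, which fits it being fully in.
- **Cell and surroundings:** the cell stands upright, and the two vials and the beaker, jar, bottle, mouse and spatula look unmoved by eye.

**Where the measurements disagreed:**
- **Analyser yaw:** the scene, side and wrist views gave between 1.4 and 2.8 degrees.
- **Knob position across the slot:** the views differed by up to 6 mm before pushing.

Because of that, I relied on contact force to confirm both ends of travel. I did not measure the pin's height directly, but the knob shows no sign of lifting in the pictures.

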